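# Find the soft rubber foot with a pin gauge

## Robot

A 6-joint arm with a two-finger parallel gripper is mounted at the origin on the work surface. World frame = base frame: x ahead of the robot, y to its left, z up, the work surface at z = 0. Lengths are in m, angles in rad, forces in N, time in s.
With the tool pointing down it reaches from about 0.25 to 0.775 m from the base axis. Payload 4 kg.
Tool frame: the origin (TCP) lies on the centre line of the jaws, within the pads' length; the fingertips stand 19 mm ahead of it and the grasp point (between the pads) is the TCP (robot.tcp_to_tips is the distance from the TCP to the fingertips, in m); z points along the fingers, y is the line along which they close (so a half turn about z gives the same grasp; the last joint's range is limited). The gripper opens to 85 mm and grips with 20 to 120 N. Pads are 22 mm wide; open, the fingers measure 114 mm over their backs; the gripper's body (76 mm by 85 mm) begins 54 mm behind the grasp point. The pads swing forward as they close: fully open they stand 13 mm farther back than shut.
Start: joints at [-1.419, 0.087, 1.371, -0, 1.684, -0.103], TCP at [0.139, -0.532, 0.25] pointing down, gripper open.
Joint ranges: [-3.1, 3.1], [-0.76, 2.03], [0.27, 2.55], [-1.08, 4.22], [0.17, 2.65], [-2.57, 2.57]. Speed limits (rad/s): [2.79, 2.79, 3.14, 3.14, 3.14, 3.14].

## Interface

Orientations are given as a rotation vector (axis times angle).
In Python, from plant import sense, capture, camera_info, robot gives the robot as it stands. The module is installed in compiled form; this text tells all that it offers.
- The arm moves only by the tool arm_command, never from a script. Its argument "increments" is a list of rows, each a list of 5 numbers: the opening, from -1 (shut) to 1 (fully open), so that 0 is half open, then the shift along the world's x, y, z in mm, then the turn about the world's z in rad. In form: [[grip, x, y, z, roll], ...]. A call has 1 to 8 rows; each row is the pose to reach, as a shift and turn from the pose commanded when the call began; what a row does not reach only later rows make up. A row lasts 1/10 s, in which the tool goes at most 50 mm and 8.59 degrees, less where a joint would pass 70% of its speed; a pose out of reach is approached as far as the arm can. A call with a gripper value outside its range is refused whole. The fingers move at their own pace and stop on an object; "grip_force" is the grip in N (left out, the last holds). Time passes only in rows, so rows that repeat a pose let the fingers close. It gives the time, the measured TCP pose, the force, the opening and the grip force at its end, in the units of the state.
- sense(): the state, without advancing time (a new reading comes with each control period).
- capture(name): name is "side" or "top" or "wrist"; returns (picture, depth): 400x640x3 uint8, red, green, blue; 400x640 float32, m along the optical axis (not along the pixel's ray), 0 where there is no reading.
- camera_info(name): a dict with "K" (3x3 intrinsics, pixels), "rvec" (rotation vector, rad) and "tvec" (3), from world to camera coordinates, as OpenCV has them. Camera axes: x right, y down, z forward; pixel columns grow to the right and rows downward; lengths in m; the calibration is good to about 2 mm. The wrist camera is an equidistant fisheye: a pixel r from the principal point sees the ray r / f radians off the axis. A picture is of the moment at which its call begins: read the wrist's pose just before it. camera_info takes no time and is no camera call; for the wrist camera it gives the pose at the moment of the call.
- robot.close_job(): hands the job in; it is judged then, once.
The state is a dict: "t": time; "q": joint angles; "qd": joint speeds; "joint_torque": joint torques, N m; "eef_pos": TCP position; "tcp_rot": TCP orientation; "contact_force": force on the tool from outside, world axes, zero at the start; "moment": the same for the moment, N m; "grip_width": finger opening in m; "grasp_force": force on a finger pad.
Only numpy, scipy, OpenCV 4.12 (cv2) and the standard library are available. Lean on these libraries where they do the work, as an engineer would, in place of code of your own. Each camera call takes 0.05 s, during which the arm holds its last target. There are 200 camera calls.

## Task

One of the three rubber feet on the test board is too soft: take the pin gauge from its stand and, from the robot's left to its right, press its upright pin into the middle of each foot with about 6 N for half a second, never more than 10 N, to find the one it sinks into most. Then put the gauge back in its stand, upright and fully seated, and set the soft foot down flat in the reject tray. Leave the two good feet in their places and everything else on the bench alone.

Things in the scene. Friction and masses are not known exactly. Their poses are not given: they have to be found in the camera images.
- gauge: pin gauge upright in its stand: aluminium barrel 28 mm across on a steel flange 34 mm across, 6 mm thick; origin at the centre of the flange's underside, z up along the barrel, top of the barrel at z = 70 mm; 0.18 kg. A 6 mm sprung pin sticks out 14 mm below the flange; grip the barrel at z = 40 to 50 mm. A small tab on its side rises with the pin
- gauge_pin (a joint): how far the gauge's sprung pin is pushed back into the gauge, m: 0 when free (14 mm out), at most 0.013; spring 1.5 N/mm. Pin and core give together: 6 N comes about 5 mm after first touch on a good foot, 10 to 11 mm on the soft one, where the flange meets the hard rim at about 8 N
- gauge_tip (a point): the tip of the gauge's pin when it is free, 14 mm below the flange's underside on the gauge's axis (fixed to the gauge's body, does not retract)
- stand: fixed grey block 66 x 66 x 32 mm, origin at the centre of its underside; in its top a round recess 38 mm across and 8 mm deep in which the gauge's flange rests, so the seated gauge's origin is 24 mm above the stand's, and below that a 15 mm hole for the pin down to the table
- board: fixed plywood test board 100 (x) x 320 (y) x 12 mm, origin at the centre of its underside; three round recesses 51 mm across and 4 mm deep along its y axis, 100 mm apart
- place_1 (a point): centre of the floor of the leftmost (greatest y, the robot's left) recess of the board, 8 mm above the table
- place_2 (a point): centre of the floor of the middle recess of the board, 8 mm above the table
- place_3 (a point): centre of the floor of the rightmost recess of the board, 8 mm above the table
- foot_a: black rubber foot, a squat cylinder 44 mm across, 26 mm high, 0.1 kg, with a 22 mm round core flush in its top; origin at the centre of its underside, z up. The three look alike and stand in the three places in any order; one is soft. Its core springs in by about 7 mm under 6 N (0.9 N/mm, travel 10 mm), that of a good foot by about 1 mm (7 N/mm); the outer ring does not give
- foot_b: black rubber foot, a squat cylinder 44 mm across, 26 mm high, 0.1 kg, with a 22 mm round core flush in its top; origin at the centre of its underside, z up; looks like foot_a
- foot_c: black rubber foot, a squat cylinder 44 mm across, 26 mm high, 0.1 kg, with a 22 mm round core flush in its top; origin at the centre of its underside, z up; looks like foot_a
- tray: fixed grey plastic reject tray, open on top, 150 (x) x 120 (y) x 30 mm, walls and floor 4 mm, empty; origin at the centre of its underside
- lamp_1: loose chromed lamp head, upright, 44 mm across, 60 mm high; bystander, origin under its centre
- lamp_2: loose chromed lamp head like lamp_1; bystander
- collar: loose aluminium collar 48 mm across, 22 mm high; bystander
- tape: loose roll of tape 70 mm across, 24 mm high; bystander
- driver: loose screwdriver about 200 mm long lying beyond the board; bystander
- jar: loose closed jar 60 mm across, 75 mm high; bystander
- heatsink: loose finned aluminium cylinder 42 mm across, 50 mm high; bystander
There are look-alikes about, which are no part of the job. Leave any orange or purple look-alike of the foot_c alone.

How it is judged:
On the way, in this order (a step that is already met when the one before it is completed fails the run):
1. the gauge's pin is pressed into the middle of the foot in the leftmost place with at least 5 N for 0.3 s (horizontal distance between gauge_tip and place_1 below 0.01 m and value of joint gauge_pin above 0.0025 m and (contact force between gauge and foot_a above 5 N or contact force between gauge and foot_b above 5 N or contact force between gauge and foot_c above 5 N)), for 0.3 s.
2. the gauge's pin is pressed into the middle of the foot in the middle place with at least 5 N for 0.3 s (horizontal distance between gauge_tip and place_2 below 0.01 m and value of joint gauge_pin above 0.0025 m and (contact force between gauge and foot_a above 5 N or contact force between gauge and foot_b above 5 N or contact force between gauge and foot_c above 5 N)), for 0.3 s.
3. the gauge's pin is pressed into the middle of the foot in the rightmost place with at least 5 N for 0.3 s (horizontal distance between gauge_tip and place_3 below 0.01 m and value of joint gauge_pin above 0.0025 m and (contact force between gauge and foot_a above 5 N or contact force between gauge and foot_b above 5 N or contact force between gauge and foot_c above 5 N)), for 0.3 s.
At the end, for the whole second after the job is handed in: gauge upright in its stand, flange down in the recess (height within 2.5 mm, centre within 6 mm, tilt under 0.08 rad); soft foot flat and right way up on the reject tray floor (tilt under 0.12 rad); the two good feet within 9 mm of where they stood; all released and at rest (horizontal distance between gauge and stand below 0.006 m and z of gauge in the frame of stand between 0.0215 and 0.0265 m and angle between gauge's own z axis and vertical below 0.08 rad and x of foot_b in the frame of tray between -0.055 and 0.055 m and y of foot_b in the frame of tray between -0.04 and 0.04 m and z of foot_b in the frame of tray below 0.008 m and angle between foot_b's own z axis and vertical below 0.12 rad and linear speed of each of foot_b, gauge below 0.02 m/s and distance of each of foot_a, foot_c from where it was at the start of the episode below 0.009 m); the robot touches nothing.
It fails at once if the gauge presses on a foot with more than 10 N (contact force between gauge and foot_a above 10 N or contact force between gauge and foot_b above 10 N or contact force between gauge and foot_c above 10 N).
It fails at once if the soft foot is dropped or thrown: it moves faster than 0.5 m/s away from the fingers (linear speed of foot_b above 0.5 m/s and contact force between the fingers and foot_b below 0.1 N).
It fails at once if a bystander is moved more than 30 mm (distance of any of lamp_1, lamp_2, collar, tape, driver, jar, heatsink from where it was at the start of the episode above 0.03 m).
It also fails if it takes over 61 s, if anything falls off the work surface, if the arm or the gripper's body presses on something with over 40 N, if the wrist force passes 120 N, or if a joint passes its speed limit or range.

## Working session

There is one attempt and no reset: what is moved stays moved. The work goes in short steps, Python scripts to look and compute and a tool call to move; the robot and the scene stay as the last step left them, time stands still between calls to the robot, and variables do not carry over. Pictures are saved under pics/ and viewed, at most 10 in all, crops included, and the job is handed in when it is done.

Besides the shell and the picture viewer there is one more tool, called after "Request:" as name([rows], argument=value, ...), one row to a line, values as JSON. arm_command: Moves the arm, as the interface text tells. Its arguments: {"type":"object","properties":{"increments":{"type":"array"},"grip_force":{"type":"number"}},"required":["increments"]}

```bash
mkdir -p pics; cat > h.py <<'E'
import numpy as np, cv2
from plant import sense, capture, camera_info, robot
def Rt(i): return cv2.Rodrigues(np.array(i["rvec"],float))[0], np.array(i["tvec"],float).ravel()
def rays(i,uv,fish=False):
    K=np.array(i["K"]); uv=np.atleast_2d(np.array(uv,float)); p=(uv-[K[0,2],K[1,2]])/[K[0,0],K[1,1]]
    if fish:
        th=np.linalg.norm(p,axis=1,keepdims=True); d=np.hstack([p/np.maximum(th,1e-9)*np.sin(th),np.cos(th)])
    else: d=np.hstack([p,np.ones((len(p),1))])
    R,t=Rt(i); return -R.T@t, d@R
def onplane(i,uv,z,fish=False):
    c,d=rays(i,uv,fish); return c+d*((z-c[2])/d[:,2])[:,None]
def cloud(i,D):
    v,u=np.mgrid[0:400,0:640]; c,d=rays(i,np.c_[u.ravel(),v.ravel()])
    return (c+d*D.reshape(-1,1)).reshape(400,640,3)
E
python3 - <<'E'
from h import *
np.set_printoptions(precision=4,suppress=True)
for n in("top","side"):
    i=camera_info(n); a,d=capture(n); np.savez(f"{n}.npz",a=a,d=d)
    R,t=Rt(i); print(n,-R.T@t,R[2],np.array(i["K"])[0])
    cv2.imwrite(f"pics/{n}0.png",cv2.resize(a[:,:,::-1],(800,500)))
s=sense();print(s)
E
```

```text
top [0.3631 0.0044 1.0772] [ 0.1965  0.0051 -0.9805] [368.3384   0.     320.8532]
side [0.4193 0.6657 0.8119] [ 0.1391 -0.6701 -0.7291] [430.9425   0.     315.9241]
{'t': 0.1, 'q': array([-1.4191,  0.0879,  1.3721, -0.    ,  1.6836, -0.1031]), 'qd': array([ 0.0004, -0.0014, -0.0034,  0.0001, -0.003 , -0.0007]), 'joint_torque': array([  0.0024, -35.3014, -31.4219,  -0.0001,   0.008 ,  -0.    ]), 'eef_pos': array([ 0.1386, -0.5318,  0.2492]), 'tcp_rot': array([-3.1141, -0.3989,  0.0001]), 'contact_force': array([-0.126 , -0.1789, -0.3308]), 'moment': array([-0.0083, -0.0308, -0.0158]), 'grasp_force': 0.0, 'grip_width': 0.08497300365510471}
```

View pics/top0.png

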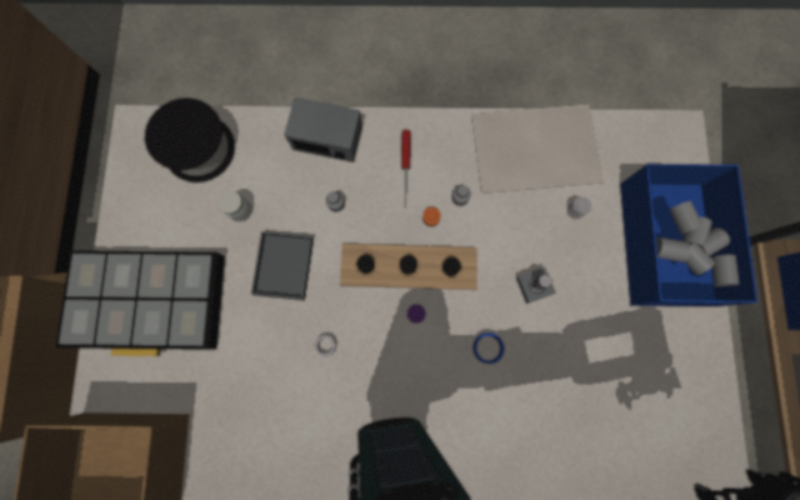

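View pics/side0.png

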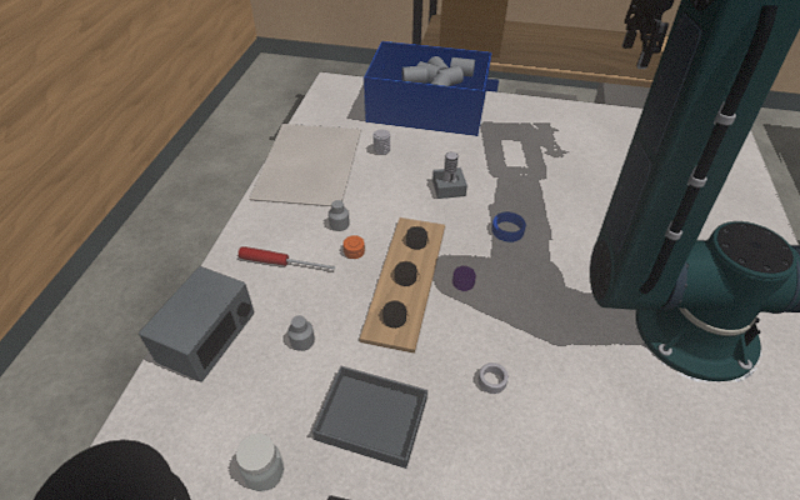

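The gauge in its stand is at (537,282) in the top view and (451,165) in the side view. The three black feet on the plywood board are at top (366,263), (408,264) and (452,266). The orange (431,216) and purple (416,313) pucks are the look-alikes and stay put. The tray is at top (283,264).

```bash
python3 - <<'E'
from h import *
np.set_printoptions(precision=4,suppress=True)
P={}
for n in("top","side"):
    f=np.load(n+".npz");a,d=f["a"],f["d"];i=camera_info(n);W=cloud(i,d);P[n]=(a,d,W,i)
    hsv=cv2.cvtColor(a,cv2.COLOR_RGB2HSV)
    # feet: dark pixels near guesses
    g={"top":[(293,211),(327,212),(362,213)],"side":[(316,251),(325,219),(333,190)]}[n]
    m=((hsv[...,2]<60)).astype(np.uint8)
    nl,l,st,ce=cv2.connectedComponentsWithStats(m)
    for (u,v) in g:
        k=l[v,u]; z=W[l==k][:,2]; sel=(l==k)&(W[...,2]>.030)&(W[...,2]<.042)
        print(n,"foot",st[k],ce[k],"zmed",np.median(z),"plane34/20",onplane(i,ce[k],.034)[0],onplane(i,ce[k],.02)[0],"topcloud",sel.sum(),W[sel].mean(0) if sel.any() else 0)
    # gauge: cloud points above .045 close to stand
    u0,v0={"top":(432,225),"side":(361,135)}[n]
    box=np.zeros((400,640),bool);box[v0-35:v0+35,u0-35:u0+35]=1
    for lo,hi in((.022,.04),(.045,.085),(.085,.11)):
        s=box&(W[...,2]>lo)&(W[...,2]<hi)&(d>0); q=W[s]
        if len(q)>5: print(n,"gauge",lo,len(q),q.mean(0),q.min(0),q.max(0))
    s=box&(W[...,2]>.022)&(W[...,2]<.04)
    print("standrect",cv2.minAreaRect((W[s][:,:2]*1000).astype(np.float32)))
    # board
    s=(hsv[...,1]>70)&(W[...,2]<.03)&(W[...,2]>.003)&(abs(W[...,1])<.25)&(abs(W[...,0]-.47)<.1)&(hsv[...,0]>8)&(hsv[...,0]<25)
    nl,l,st,ce=cv2.connectedComponentsWithStats(s.astype(np.uint8));k=1+st[1:,4].argmax()
    c=np.argwhere(l==k)[:,::-1]; print("board",cv2.minAreaRect((onplane(i,c,.012)[:,:2]*1000).astype(np.float32)))
    u0,v0={"top":(226,211),"side":(297,332)}[n]
    m=(hsv[...,2]<130)&(abs(np.mgrid[0:400,0:640][1]-u0)<60)&(abs(np.mgrid[0:400,0:640][0]-v0)<50)&(W[...,2]>.015)&(W[...,2]<.045)
    q=W[m]; print("trayrim",len(q),cv2.minAreaRect((q[:,:2]*1000).astype(np.float32)),np.median(q[:,2]))
o=[cv2.resize(P["side"][0][110:290,290:430,::-1],None,fx=3,fy=3,interpolation=2),cv2.resize(P["top"][0][165:345,375:475,::-1],None,fx=3,fy=3,interpolation=2)[:540]]
cv2.imwrite("pics/crop1.png",np.hstack(o))
E
```

```text
top foot [286 204  13  15 153] [292.268  210.7255] zmed 0.0332696965455308 plane34/20 [0.5379 0.0915 0.034 ] [0.5402 0.0927 0.02  ] topcloud 140 [0.538  0.0915 0.0335]
top foot [320 204  13  15 153] [326.2222 211.2222] zmed 0.03306814097875743 plane34/20 [ 0.5375 -0.006   0.034 ] [ 0.5398 -0.0061  0.02  ] topcloud 143 [ 0.5381 -0.0059  0.0334]
top foot [354 206  15  15 158] [360.7215 212.7658] zmed 0.03342144658029733 plane34/20 [ 0.534  -0.1049  0.034 ] [ 0.5363 -0.1063  0.02  ] topcloud 147 [ 0.5348 -0.1049  0.0337]
top gauge 0.022 410 [ 0.4915 -0.2944  0.031 ] [ 0.4526 -0.3411  0.022 ] [ 0.5356 -0.2572  0.0388]
top gauge 0.045 48 [ 0.4902 -0.29    0.0669] [ 0.4807 -0.303   0.0451] [ 0.5052 -0.2857  0.0843]
top gauge 0.085 90 [ 0.4945 -0.2989  0.0924] [ 0.4826 -0.3124  0.0858] [ 0.5072 -0.2858  0.0975]
standrect ((494.077880859375, -299.32708740234375), (65.71651458740234, 66.91344451904297), 20.108341217041016)
board ((528.4147338867188, -6.9625091552734375), (314.38726806640625, 84.39705657958984), 89.89114379882812)
trayrim 827 ((565.77978515625, 295.50103759765625), (266.426666
[... 540 characters left out ...]
1041  0.02  ] topcloud 125 [ 0.5347 -0.1009  0.034 ]
side gauge 0.022 391 [ 0.4925 -0.314   0.0306] [ 0.452  -0.5249  0.022 ] [ 0.5357 -0.2531  0.0395]
side gauge 0.045 119 [ 0.4951 -0.2888  0.065 ] [ 0.4818 -0.3001  0.0454] [ 0.5099 -0.2823  0.0843]
side gauge 0.085 76 [ 0.4955 -0.2948  0.0927] [ 0.4827 -0.3124  0.0851] [ 0.5086 -0.2828  0.0967]
standrect ((493.982666015625, -389.06890869140625), (272.143310546875, 82.54463958740234), 89.66918182373047)
board ((528.220458984375, -1.9780426025390625), (324.9757385253906, 85.08235931396484), 89.61283111572266)
trayrim 1069 ((534.3684692382812, 288.8416748046875), (121.64695739746094, 150.5742645263672), 84.50334167480469) 0.027157612478636017
```

View pics/crop1.png

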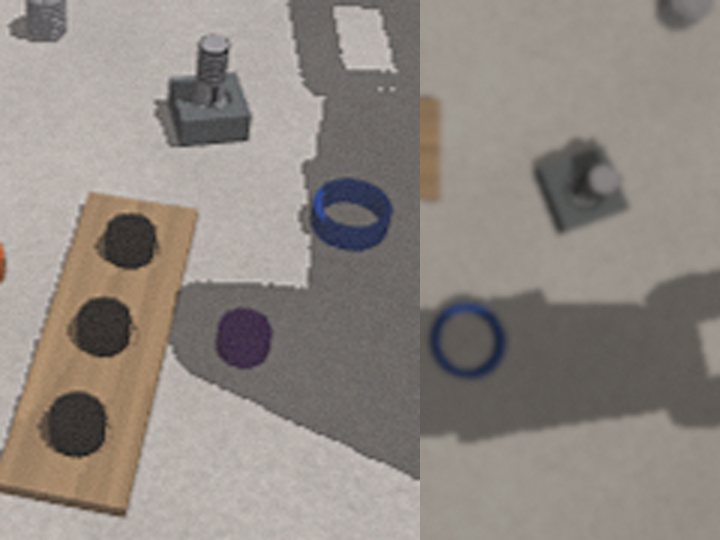

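Request:
arm_command([
  [1, 36, 23, 0, -0.05],
  [1, 76, 50, 0, -0.1],
  [1, 116, 76, 0, -0.15],
  [1, 156, 102, 0, -0.2],
  [1, 196, 128, -5, -0.25],
  [1, 236, 154, -15, -0.25],
  [1, 276, 180, -30, -0.25],
  [1, 316, 206, -40, -0.25],
], grip_force=40)

```text
t: 0.9
eef_pos: [0.4556, -0.3246, 0.2088]
tcp_rot: [-3.141, -0.008, 0.002]
contact_force: [0.0, -0.7, 0.9]
grip_width: 0.0852
grasp_force: 0.0
```

Request:
arm_command([
  [1, 40, 27, -10, 0],
  [1, 40, 27, -20, 0],
  [1, 40, 27, -20, 0],
  [1, 40, 27, -20, 0],
])

```text
t: 1.3
eef_pos: [0.4937, -0.2997, 0.1898]
tcp_rot: [-3.141, -0.006, 0.002]
contact_force: [0.4, 0.4, -0.3]
grip_width: 0.0855
grasp_force: 0.0
```

```bash
python3 - <<'E'
from h import *
np.set_printoptions(precision=4,suppress=True)
i=camera_info("wrist");a,d=capture("wrist");s=sense();np.savez("w1.npz",a=a,d=d,rvec=i["rvec"],tvec=i["tvec"],K=i["K"])
print(s["t"],s["eef_pos"],s["tcp_rot"],s["contact_force"]);R,t=Rt(i);print(-R.T@t,R[2],np.array(i["K"]))
K=np.array(i["K"])
def proj(p):
    x=R@np.array(p)+t;th=np.arctan2(np.hypot(x[0],x[1]),x[2]);r=np.hypot(x[0],x[1]);return K[0,0]*th*x[0]/r+K[0,2],K[1,1]*th*x[1]/r+K[1,2]
print(proj((.4945,-.2985,.094)),proj((.535,-.104,.034)),proj((.538,-.005,.034)))
cv2.imwrite("pics/w1.png",cv2.resize(a[:,:,::-1],(800,500)))
E
```

```text
1.35 [ 0.4937 -0.3002  0.1906] [ 3.141   0.0049 -0.0005] [-0.7065 -0.2929  0.381 ]
[ 0.5675 -0.2999  0.3136] [-0.2895 -0.0021 -0.9572] [[309.7069   0.     317.7816]
 [  0.     309.7069 206.8502]
 [  0.       0.       1.    ]]
(np.float64(315.17047698343004), np.float64(215.24529256451785)) (np.float64(128.11086817719323), np.float64(157.8429752969599)) (np.float64(65.46444785435224), np.float64(160.6841908783253))
```

View pics/w1.png

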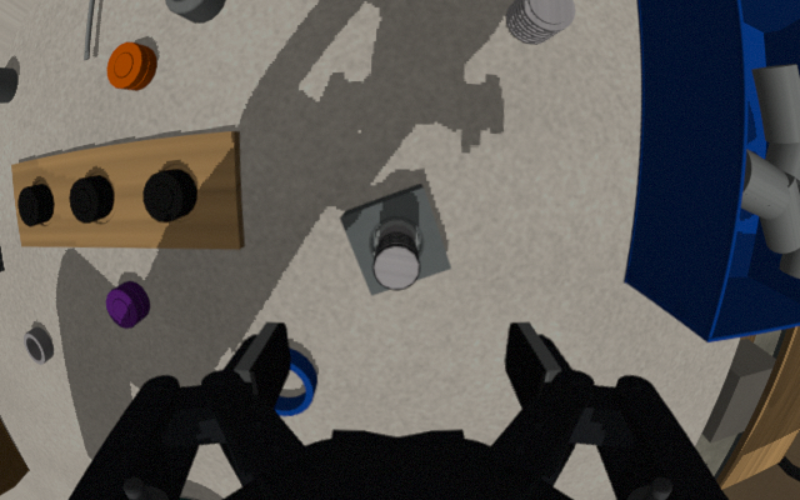

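The wrist view shows the gauge's top at (397,268) between the open fingers, with no tab visible on the finger sides.

```bash
python3 - <<'E'
from h import *
np.set_printoptions(precision=4,suppress=True)
i=dict(np.load("w1.npz"));a=i["a"]
print(onplane(i,[(317.6,214.5)],.094,True))
g=cv2.cvtColor(a,cv2.COLOR_RGB2GRAY);m=(g>140).astype(np.uint8);m[:190]=0;m[235:]=0;m[:,:290]=0;m[:,345:]=0
c=max(cv2.findContours(m,0,1)[0],key=cv2.contourArea);print(cv2.contourArea(c),cv2.minEnclosingCircle(c))
p=onplane(i,c.reshape(-1,2),.094,True)[:,:2]*1000;print(cv2.minEnclosingCircle(p.astype(np.float32)),p.min(0),p.max(0))
g=cv2.cvtColor(a,cv2.COLOR_RGB2GRAY)
# feet
m=(g<40).astype(np.uint8);nl,l,st,ce=cv2.connectedComponentsWithStats(m)
for u,v in((136,156),(73,158),(29,164)):
    k=l[v,u];print(st[k],onplane(i,[ce[k]],.034,True),onplane(i,[ce[k]],.022,True))
E
```

```text
[[ 0.4951 -0.3003  0.094 ]]
181.0 ((325.0, 227.5), 20.08118438720703)
((484.2622985839844, -306.0391540527344), 15.31058406829834) [ 479.3704 -320.5767] [ 490.013  -291.5312]
[ 115  135   43   43 1442] [[ 0.5367 -0.1143  0.034 ]] [[ 0.5354 -0.1063  0.022 ]]
[  56  140   35   38 1066] [[ 0.5396 -0.0192  0.034 ]] [[ 0.5384 -0.0072  0.022 ]]
[ 15 147  28  34 768] [[0.5403 0.0752 0.034 ]] [[0.5391 0.0913 0.022 ]]
```

Request:
arm_command([
  [1, 1, 0, -40, 0],
  [1, 1, 0, -80, 0],
  [1, 1, 0, -110, 0],
  [1, 1, 0, -121, 0],
  [1, 1, 0, -121, 0],
  [-1, 1, 0, -121, 0],
  [-1, 1, 0, -121, 0],
  [-1, 1, 0, -121, 0],
], grip_force=70)

```text
t: 2.15
eef_pos: [0.4967, -0.3002, 0.0717]
tcp_rot: [3.139, 0.007, 0.005]
contact_force: [0.1, 1.1, -0.0]
grip_width: 0.044
grasp_force: 0.0
```

Request:
arm_command([
  [-1, 0, 0, 0, 0],
  [-1, 0, 0, 0, 0],
  [-1, 0, 0, 0, 0],
  [-1, 0, 0, 0, 0],
])

```text
t: 2.55
eef_pos: [0.4963, -0.2996, 0.0709]
tcp_rot: [3.14, 0.008, 0.003]
contact_force: [-0.1, 1.2, 5.5]
grip_width: 0.0262
grasp_force: 68.6
```

Request:
arm_command([
  [-1, 0, 0, 5, 0],
  [-1, 0, 0, 20, 0],
  [-1, 0, 0, 50, 0],
  [-1, 0, 0, 85, 0],
  [-1, 0, 10, 95, 0],
  [-1, 5, 40, 95, 0],
  [-1, 10, 80, 95, 0],
  [-1, 15, 120, 95, 0],
])

```text
t: 3.35
eef_pos: [0.51, -0.1774, 0.1634]
tcp_rot: [-3.14, -0.006, 0.002]
contact_force: [1.3, 0.4, -2.3]
grip_width: 0.0266
grasp_force: 69.0
```

Request:
arm_command([
  [-1, 5, 45, 0, 0],
  [-1, 10, 90, 0, 0],
  [-1, 15, 135, 0, 0],
  [-1, 20, 180, 0, 0],
  [-1, 26, 225, 0, 0],
  [-1, 27, 260, 0, 0],
  [-1, 27, 274, 0, 0],
  [-1, 27, 274, 0, 0],
])

```text
t: 4.15
eef_pos: [0.5366, 0.0968, 0.1634]
tcp_rot: [3.141, 0.013, -0.003]
contact_force: [0.4, -0.9, -1.8]
grip_width: 0.0263
grasp_force: 69.1
```

```bash
python3 - <<'E'
from h import *
np.set_printoptions(precision=4,suppress=True)
i=camera_info("wrist");a,d=capture("wrist");s=sense()
print(s["t"],s["eef_pos"],s["tcp_rot"],s["contact_force"],s["grip_width"])
b,_=capture("side")
cv2.imwrite("pics/w2.png",np.hstack([cv2.resize(a[50:350,70:570,::-1],(500,300)),cv2.resize(b[100:300,230:430,::-1],(300,300))]))
g=cv2.cvtColor(a,cv2.COLOR_RGB2GRAY);np.savez("w2.npz",a=a,d=d,rvec=i["rvec"],tvec=i["tvec"],K=i["K"])
nl,l,st,ce=cv2.connectedComponentsWithStats((g<45).astype(np.uint8))
for k in range(1,nl):
    if 300<st[k,4]<6000: print(st[k],ce[k],onplane(i,[ce[k]],.034,True)[0],onplane(i,[ce[k]],.024,True)[0])
E
```

```text
4.2 [0.5369 0.0951 0.1636] [ 3.1404  0.0103 -0.0023] [-0.548   0.1362 -1.6772] 0.02693671428902
[  0   0  49  55 701] [24.4693 29.5706] [0.7479 0.4419 0.034 ] [0.7533 0.4555 0.024 ]
[  95  127   96  149 1622] [179.6911 192.603 ] [0.5461 0.2206 0.034 ] [0.5436 0.2255 0.024 ]
[  83  133   95  142 2554] [109.7146 217.1421] [0.5209 0.3086 0.034 ] [0.5173 0.317  0.024 ]
[ 296  171   50   52 2015] [320.8541 196.7732] [0.5427 0.0934 0.034 ] [0.54   0.0933 0.024 ]
[ 403  175   50   50 1929] [427.3624 199.0861] [ 0.5418 -0.001   0.034 ] [ 0.5391 -0.0049  0.024 ]
[   0  178   91  163 5653] [ 49.7854 252.1537] [0.4718 0.4292 0.034 ] [0.4664 0.4423 0.024 ]
[ 491  181   44   46 1507] [512.57   203.2721] [ 0.5392 -0.0958  0.034 ] [ 0.5364 -0.1035  0.024 ]
[585 202  40  63 923] [597.3434 229.0282] [ 0.5081 -0.2515  0.034 ] [ 0.5041 -0.2652  0.024 ]
```

View pics/w2.png

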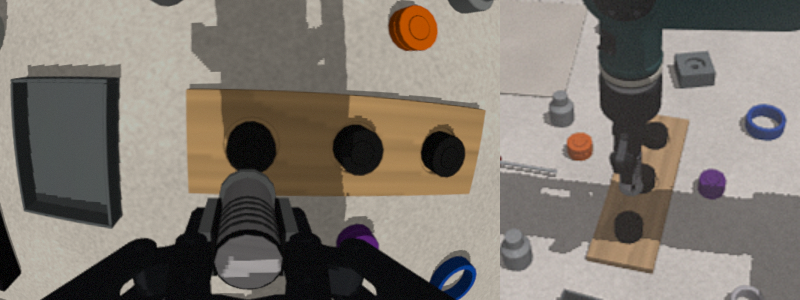

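The gauge hangs upright in the jaws over the leftmost foot. That foot is at (250,148) in the crop, and the tray and the other two feet are also in view.

Request:
arm_command([
  [-1, 3, -2, -30, 0],
  [-1, 3, -2, -55, 0],
  [-1, 3, -2, -64, 0],
  [-1, 3, -2, -64, 0],
  [-1, 3, -2, -64, 0],
  [-1, 3, -2, -64, 0],
])

```text
t: 4.85
eef_pos: [0.5418, 0.0924, 0.1023]
tcp_rot: [-3.142, -0.007, -0.005]
contact_force: [0.7, 0.0, -1.9]
grip_width: 0.0261
grasp_force: 69.1
```

Request:
arm_command([
  [-1, 0, 0, -3, 0],
  [-1, 0, 0, -6, 0],
  [-1, 0, 0, -7, 0],
  [-1, 0, 0, -7, 0],
  [-1, 0, 0, -7, 0],
])

```text
t: 5.35
eef_pos: [0.5407, 0.0928, 0.0935]
tcp_rot: [3.141, 0.008, 0.0]
contact_force: [0.7, -0.5, -1.3]
grip_width: 0.0265
grasp_force: 69.1
```

Request:
arm_command([
  [-1, 0, 0, -1, 0],
  [-1, 0, 0, -2, 0],
  [-1, 0, 0, -2, 0],
  [-1, 0, 0, -2, 0],
])

```text
t: 5.75
eef_pos: [0.5407, 0.0928, 0.0915]
tcp_rot: [-3.142, -0.008, -0.001]
contact_force: [-0.8, 1.4, -0.4]
grip_width: 0.0267
grasp_force: 69.2
```

```bash
python3 - <<'E'
from h import *
s=sense();print(s["eef_pos"],s["contact_force"],s["t"])
E
```

```text
[0.54074614 0.09280488 0.09153886] [-0.83391078  1.36451172 -0.36462898] 5.75
```

Request:
arm_command([
  [-1, 0, 0, -1, 0],
  [-1, 0, 0, -2, 0],
  [-1, 0, 0, -2, 0],
  [-1, 0, 0, -2, 0],
])

```text
t: 6.15
eef_pos: [0.5408, 0.0928, 0.0895]
tcp_rot: [-3.142, -0.008, -0.001]
contact_force: [0.1, 0.4, 0.6]
grip_width: 0.027
grasp_force: 69.3
```

Request:
arm_command([
  [-1, 0, 0, 0, 0],
])

```text
t: 6.25
eef_pos: [0.5407, 0.0928, 0.0895]
tcp_rot: [-3.142, -0.008, -0.001]
contact_force: [-1.8, 1.6, 0.6]
grip_width: 0.0263
grasp_force: 69.3
```

Request:
arm_command([
  [-1, 0, 0, -1, 0],
  [-1, 0, 0, -2, 0],
  [-1, 0, 0, -3, 0],
  [-1, 0, 0, -3, 0],
  [-1, 0, 0, -3, 0],
])

```text
t: 6.75
eef_pos: [0.5408, 0.0928, 0.0866]
tcp_rot: [-3.142, -0.008, -0.001]
contact_force: [-0.7, -0.1, 2.9]
grip_width: 0.0268
grasp_force: 69.5
```

Request:
arm_command([
  [-1, 0, 0, -1, 0],
  [-1, 0, 0, -2, 0],
  [-1, 0, 0, -2, 0],
  [-1, 0, 0, -2, 0],
])

```text
t: 7.15
eef_pos: [0.5407, 0.0928, 0.0845]
tcp_rot: [3.142, 0.007, 0.001]
contact_force: [-0.3, 0.6, 3.3]
grip_width: 0.0266
grasp_force: 69.6
```

Request:
arm_command([
  [-1, 0, 0, -1, 0],
  [-1, 0, 0, -2, 0],
  [-1, 0, 0, -2, 0],
  [-1, 0, 0, -2, 0],
  [-1, 0, 0, -2, 0],
  [-1, 0, 0, -2, 0],
  [-1, 0, 0, -2, 0],
  [-1, 0, 0, -2, 0],
])

```text
t: 7.95
eef_pos: [0.5407, 0.0928, 0.0824]
tcp_rot: [3.142, 0.008, 0.0]
contact_force: [-0.6, 0.3, 3.8]
grip_width: 0.0267
grasp_force: 69.7
```

```bash
python3 - <<'E'
from h import *
f=[]
for k in range(5):
    a,d=capture("wrist"); s=sense(); f.append(s["contact_force"][2])
print(f,s["eef_pos"],s["t"])
E
```

```text
[np.float64(5.137071636893145), np.float64(4.238402181528506), np.float64(5.176932352698014), np.float64(4.66291952558693), np.float64(5.698313039026347)] [0.54072229 0.09276106 0.08238517] 8.2
```

Request:
arm_command([
  [-1, 0, 0, 15, 0],
  [-1, 0, 0, 40, 0],
  [-1, -1, -30, 42, 0],
  [-1, -1, -70, 42, 0],
  [-1, -1, -98, 42, 0],
  [-1, -1, -98, 30, 0],
  [-1, -1, -98, 15, 0],
  [-1, -1, -98, 15, 0],
])

```text
t: 9.0
eef_pos: [0.5373, -0.0047, 0.0937]
tcp_rot: [-3.141, -0.008, 0.011]
contact_force: [0.5, -0.5, -1.0]
grip_width: 0.0268
grasp_force: 69.5
```

Request:
arm_command([
  [-1, 0, 0, 0, 0],
  [-1, 0, 0, -2, 0],
  [-1, 0, 0, -4, 0],
  [-1, 0, 0, -5, 0],
  [-1, 0, 0, -5, 0],
  [-1, 0, 0, -5, 0],
])

```text
t: 9.6
eef_pos: [0.5399, -0.0048, 0.0929]
tcp_rot: [-3.141, -0.008, -0.001]
contact_force: [-0.3, 1.3, 0.6]
grip_width: 0.0266
grasp_force: 69.5
```

```bash
cat > f.py <<'E'
from h import *
f=[]
for k in range(4):
    a,d=capture("wrist"); s=sense(); f.append(s["contact_force"][2])
print(np.round(f,2),np.mean(f),s["eef_pos"],s["t"])
E
python3 f.py
```

```text
[0.59 0.65 1.53 0.49] 0.815561499077097 [ 0.53988795 -0.00507556  0.0926785 ] 9.8
```

Request:
arm_command([
  [-1, 0, 0, -1, 0],
  [-1, 0, 0, -2, 0],
  [-1, 0, 0, -2, 0],
  [-1, 0, 0, -2, 0],
])

```text
t: 10.2
eef_pos: [0.5399, -0.0052, 0.0908]
tcp_rot: [-3.141, -0.008, -0.001]
contact_force: [-0.6, 2.6, 3.6]
grip_width: 0.0265
grasp_force: 69.8
```

```bash
python3 f.py
```

```text
[2.54 3.86 2.31 2.39] 2.773467205733942 [ 0.53986473 -0.00516699  0.09059621] 10.4
```

Force is about 4.6 N, rising about 1 N/mm, so this foot is a good one. I'll press a little further and hold.

Request:
arm_command([
  [-1, 0, 0, -0.7, 0],
  [-1, 0, 0, -1.4, 0],
  [-1, 0, 0, -1.4, 0],
  [-1, 0, 0, -1.4, 0],
  [-1, 0, 0, -1.4, 0],
  [-1, 0, 0, -1.4, 0],
  [-1, 0, 0, -1.4, 0],
  [-1, 0, 0, -1.4, 0],
])

```text
t: 11.2
eef_pos: [0.5398, -0.0052, 0.089]
tcp_rot: [-3.142, -0.007, -0.001]
contact_force: [1.4, 3.0, 5.0]
grip_width: 0.0263
grasp_force: 70.0
```

```bash
python3 f.py
```

```text
[5.15 4.5  4.46 5.83] 4.988029627960827 [ 0.53977265 -0.00519051  0.08901644] 11.4
```

Request:
arm_command([
  [-1, 0, 0, 15, 0],
  [-1, 0, 0, 35, 0],
  [-1, -2, -30, 36, 0],
  [-1, -2, -70, 36, 0],
  [-1, -2, -99, 36, 0],
  [-1, -2, -99, 25, 0],
  [-1, -2, -99, 10, 0],
  [-1, -2, -99, 10, 0],
])

```text
t: 12.2
eef_pos: [0.5348, -0.1035, 0.0944]
tcp_rot: [-3.14, -0.008, 0.013]
contact_force: [-0.9, -0.2, -1.9]
grip_width: 0.0266
grasp_force: 69.7
```

Request:
arm_command([
  [-1, 0, 0, 0, 0],
  [-1, 0, 0, -2, 0],
  [-1, 0, 0, -4, 0],
  [-1, 0, 0, -6, 0],
  [-1, 0, 0, -6, 0],
  [-1, 0, 0, -6, 0],
])

```text
t: 12.8
eef_pos: [0.5379, -0.1039, 0.0935]
tcp_rot: [-3.141, -0.008, -0.001]
contact_force: [0.1, 0.4, 0.2]
grip_width: 0.0266
grasp_force: 69.7
```

```bash
python3 f.py
```

```text
[-1.22  0.39 -0.28  0.23] -0.21930798203938776 [ 0.53788585 -0.104125    0.09329946] 13.0
```

Request:
arm_command([
  [-1, 0, 0, -1, 0],
  [-1, 0, 0, -2, 0],
  [-1, 0, 0, -2.5, 0],
  [-1, 0, 0, -2.5, 0],
  [-1, 0, 0, -2.5, 0],
])

```text
t: 13.5
eef_pos: [0.5379, -0.1042, 0.0908]
tcp_rot: [3.142, 0.008, 0.001]
contact_force: [0.9, 2.7, 3.4]
grip_width: 0.0268
grasp_force: 69.7
```

```bash
python3 f.py
```

```text
[2.66 2.85 3.45 3.48] 3.111833064800397 [ 0.53786082 -0.10421025  0.09070839] 13.7
```

Request:
arm_command([
  [-1, 0, 0, -0.7, 0],
  [-1, 0, 0, -1.4, 0],
  [-1, 0, 0, -1.4, 0],
  [-1, 0, 0, -1.4, 0],
  [-1, 0, 0, -1.4, 0],
  [-1, 0, 0, -1.4, 0],
  [-1, 0, 0, -1.4, 0],
  [-1, 0, 0, -1.4, 0],
])

```text
t: 14.5
eef_pos: [0.5378, -0.1042, 0.0892]
tcp_rot: [3.141, 0.008, 0.001]
contact_force: [2.2, 3.2, 5.3]
grip_width: 0.0269
grasp_force: 70.0
```

```bash
python3 f.py
```

```text
[4.86 4.2  5.17 5.01] 4.811163343332071 [ 0.53778446 -0.10422352  0.08912965] 14.7
```

Request:
arm_command([
  [-1, 0, 0, 20, 0],
  [-1, 0, 0, 50, 0],
  [-1, -8, -40, 65, 0],
  [-1, -16, -80, 70, 0],
  [-1, -24, -120, 70, 0],
  [-1, -34, -160, 70, 0],
  [-1, -41, -190, 70, 0],
  [-1, -41.5, -195.5, 60, 0],
])

```text
t: 15.5
eef_pos: [0.4939, -0.3042, 0.1479]
tcp_rot: [3.138, -0.0, -0.005]
contact_force: [-0.4, -0.5, -1.2]
grip_width: 0.0265
grasp_force: 69.9
```

Request:
arm_command([
  [-1, 0, 0, -20, 0],
  [-1, 0, 0, -40, 0],
  [-1, 0, 0, -55, 0],
  [-1, 0, 0, -55, 0],
  [-1, 0, 0, -55, 0],
  [-1, 0, 0, -55, 0],
])

```text
t: 16.1
eef_pos: [0.4967, -0.3, 0.0951]
tcp_rot: [3.14, 0.008, 0.002]
contact_force: [0.6, 0.4, -2.3]
grip_width: 0.0263
grasp_force: 69.8
```

```bash
python3 f.py
```

```text
[-1.72 -1.77 -1.6  -2.01] -1.776787917050814 [ 0.49667081 -0.30007744  0.09523042] 16.3
```

Request:
arm_command([
  [-1, 0, 0, -5, 0],
  [-1, 0, 0, -10, 0],
  [-1, 0, 0, -15, 0],
  [-1, 0, 0, -18, 0],
  [-1, 0, 0, -21, 0],
  [-1, 0, 0, -23, 0],
  [-1, 0, 0, -23, 0],
  [-1, 0, 0, -23, 0],
])

```text
t: 17.1
eef_pos: [0.4962, -0.2999, 0.0711]
tcp_rot: [3.141, 0.007, 0.0]
contact_force: [-0.1, -0.6, -1.6]
grip_width: 0.0264
grasp_force: 70.1
```

```bash
python3 f.py
```

```text
[-2.33 -2.52 -3.04 -2.25] -2.5358380599538988 [ 0.49615254 -0.2997845   0.07103774] 17.3
```

Request:
arm_command([
  [-1, 0, 0, -0.5, 0],
  [-1, 0, 0, -1, 0],
  [-1, 0, 0, -1.2, 0],
  [-1, 0, 0, -1.2, 0],
])

```text
t: 17.7
eef_pos: [0.4963, -0.2998, 0.0709]
tcp_rot: [3.141, 0.008, 0.001]
contact_force: [-2.1, 2.1, 4.5]
grip_width: 0.0269
grasp_force: 70.1
```

```bash
python3 f.py
```

```text
[4.94 5.28 5.16 4.43] 4.95279200538894 [ 0.49625461 -0.29978391  0.07092035] 17.9
```

Request:
arm_command([
  [-0.2, 0, 0, 0, 0],
  [-0.2, 0, 0, 0, 0],
  [0.3, 0, 0, 0, 0],
  [0.5, 0, 0, 0, 0],
  [0.7, 0, 0, 0, 0],
  [0.7, 0, 0, 0, 0],
])

```text
t: 18.5
eef_pos: [0.4961, -0.2998, 0.0698]
tcp_rot: [3.141, 0.007, 0.0]
contact_force: [0.2, 1.1, -0.5]
grip_width: 0.0724
grasp_force: 0.0
```

Request:
arm_command([
  [0.7, 0, 0, 15, 0],
  [0.7, 0, 0, 45, 0],
  [0.7, 0, 0, 75, 0],
  [0.7, 0, 0, 95, 0],
  [0.7, 4, 40, 95, 0],
  [0.7, 8, 80, 95, 0],
  [0.7, 12, 120, 95, 0],
  [0.7, 16, 160, 95, 0],
])

```text
t: 19.3
eef_pos: [0.5124, -0.1385, 0.1665]
tcp_rot: [3.141, 0.007, 0.003]
contact_force: [0.2, 0.2, -0.3]
grip_width: 0.0728
grasp_force: 0.0
```

```bash
python3 - <<'E'
from h import *
a,d=capture("side");s=sense();print(s["t"],s["eef_pos"],s["grip_width"])
W=cloud(camera_info("side"),d);b=W[90:180,320:400].reshape(-1,3)
q=b[(b[:,2]>.085)&(b[:,2]<.11)&(b[:,1]<-.26)&(b[:,1]>-.33)];print(len(q),q.mean(0),np.percentile(q[:,2],95))
cv2.imwrite("pics/s3.png",cv2.resize(a[80:280,290:450,::-1],None,fx=3,fy=3))
E
```

```text
19.35 [ 0.51276619 -0.13233489  0.16650076] 0.07264300279259203
76 [ 0.49562257 -0.29556699  0.09279563] 0.09612375560610587
```

View pics/s3.png

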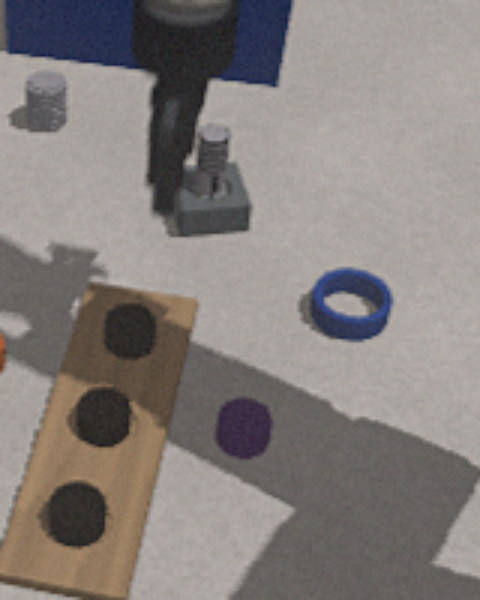

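The gauge is seated upright in its stand, with the same depth readings as at the start. Only the leftmost foot gave like the soft one (about 0.55 N/mm), so I'll fetch that foot.

Request:
arm_command([
  [0.7, 5, 40, 0, 0],
  [0.7, 10, 80, 0, 0],
  [0.7, 15, 120, 0, 0],
  [0.7, 20, 160, -10, 0],
  [0.7, 25, 200, -30, 0],
  [0.7, 27, 233, -45, 0],
  [0.7, 27, 233, -45, 0],
  [0.7, 27, 233, -45, 0],
])

```text
t: 20.15
eef_pos: [0.5392, 0.0936, 0.1204]
tcp_rot: [3.141, 0.011, 0.0]
contact_force: [-0.2, 0.0, 1.1]
grip_width: 0.073
grasp_force: 0.0
```

```bash
python3 - <<'E'
from h import *
np.set_printoptions(precision=4,suppress=True)
i=camera_info("wrist");a,d=capture("wrist");s=sense()
print(s["t"],s["eef_pos"],s["tcp_rot"],s["contact_force"],s["grip_width"])
cv2.imwrite("pics/w4.png",cv2.resize(a[:,:,::-1],(640,400)))
g=cv2.cvtColor(a,cv2.COLOR_RGB2GRAY)
nl,l,st,ce=cv2.connectedComponentsWithStats((g<45).astype(np.uint8))
for k in range(1,nl):
    if 600<st[k,4]<9000: print(st[k],ce[k],onplane(i,[ce[k]],.034,True)[0],onplane(i,[ce[k]],.026,True)[0])
E
```

```text
20.2 [0.5397 0.0929 0.121 ] [3.1409 0.0081 0.0024] [ 0.3671 -0.6359 -0.1345] 0.0724610176560271
[ 287  184   60   64 2952] [316.4583 216.0837] [0.5426 0.0938 0.034 ] [0.54   0.0938 0.026 ]
[ 411  187   59   60 2624] [440.3559 216.338 ] [0.5427 0.0001 0.034 ] [ 0.54   -0.0034  0.026 ]
[   0  189   74  172 5887] [ 31.3717 273.4366] [0.4674 0.4214 0.034 ] [0.4618 0.4339 0.026 ]
[ 510  193   48   53 1888] [533.4094 218.7558] [ 0.5401 -0.0936  0.034 ] [ 0.5373 -0.1008  0.026 ]
[ 602  212   38   70 1126] [616.8153 242.8268] [ 0.5094 -0.2459  0.034 ] [ 0.5055 -0.2588  0.026 ]
```

View pics/w4.png

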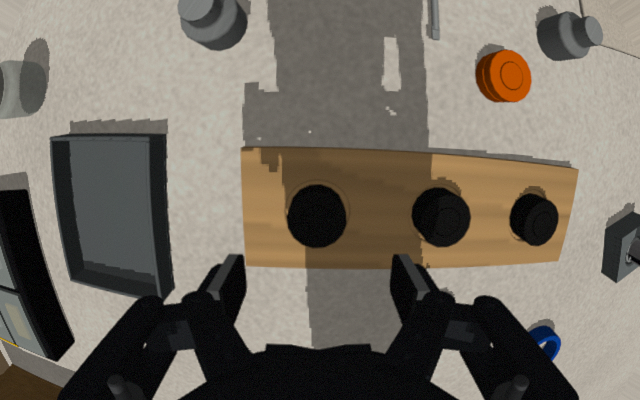

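The foot (316,216) is centred between the fingers.

Request:
arm_command([
  [0.7, 0, 1, -35, 0],
  [0.7, 0, 1, -65, 0],
  [0.7, 0, 1, -84, 0],
  [0.7, 0, 1, -84, 0],
  [0.7, 0, 1, -84, 0],
  [-1, 0, 1, -84, 0],
  [-1, 0, 1, -84, 0],
  [-1, 0, 1, -84, 0],
], grip_force=40)

```text
t: 21.0
eef_pos: [0.5408, 0.0943, 0.0383]
tcp_rot: [-3.141, -0.007, -0.007]
contact_force: [0.1, 0.2, 4.5]
grip_width: 0.042
grasp_force: 41.3
```

Request:
arm_command([
  [-1, 0, 0, 0, 0],
  [-1, 0, 0, 0, 0],
])

```text
t: 21.2
eef_pos: [0.5408, 0.0942, 0.0382]
tcp_rot: [3.141, 0.008, 0.007]
contact_force: [-0.6, -0.3, 6.4]
grip_width: 0.0416
grasp_force: 41.4
```

Request:
arm_command([
  [-1, 0, 0, 10, 0],
  [-1, 0, 0, 35, 0],
  [-1, 0, 5, 60, 0],
  [-1, -2, 40, 60, 0],
  [-1, -4, 80, 60, 0],
  [-1, -6, 120, 60, 0],
  [-1, -6, 160, 60, 0],
  [-1, -6, 188, 60, 0],
])

```text
t: 22.0
eef_pos: [0.5324, 0.2848, 0.0961]
tcp_rot: [-3.141, -0.01, 0.001]
contact_force: [1.2, -0.5, -0.8]
grip_width: 0.0415
grasp_force: 40.8
```

Request:
arm_command([
  [-1, 0, 7, 0, 0],
  [-1, 0, 7, 0, 0],
  [-1, 0, 7, -20, 0],
  [-1, 0, 7, -40, 0],
  [-1, 0, 7, -50, 0],
  [-1, 0, 7, -58, 0],
  [-1, 0, 7, -58, 0],
  [-1, 0, 7, -58, 0],
])

```text
t: 22.8
eef_pos: [0.5337, 0.289, 0.0385]
tcp_rot: [-3.141, -0.007, -0.001]
contact_force: [0.4, -0.3, -0.8]
grip_width: 0.0418
grasp_force: 40.8
```

```bash
python3 f.py
```

```text
[-1.34 -0.97 -0.98 -1.09] -1.0953162732279038 [0.53376807 0.28949162 0.0389483 ] 23.0
```

Request:
arm_command([
  [-1, 0, 0, -1.5, 0],
  [-1, 0, 0, -3, 0],
  [-1, 0, 0, -4, 0],
  [-1, 0, 0, -4, 0],
  [-1, 0, 0, -4, 0],
])

```text
t: 23.5
eef_pos: [0.5331, 0.2893, 0.0343]
tcp_rot: [3.142, 0.008, 0.0]
contact_force: [-2.2, -0.6, 3.6]
grip_width: 0.0414
grasp_force: 41.2
```

```bash
python3 f.py
```

```text
[3.35 3.27 4.07 5.28] 3.993932669563936 [0.53309449 0.28932836 0.03430469] 23.7
```

Touching the floor; I'll release and rise.

Request:
arm_command([
  [0.2, 0, 0, 0, 0],
  [0.3, 0, 0, 0, 0],
  [0.45, 0, 0, 0, 0],
  [0.45, 0, 0, 0, 0],
  [0.45, 0, 0, 10, 0],
  [0.45, 0, 0, 40, 0],
  [0.45, 0, 0, 80, 0],
  [0.45, 0, 0, 120, 0],
])

```text
t: 24.5
eef_pos: [0.5328, 0.2891, 0.1554]
tcp_rot: [3.141, 0.008, -0.001]
contact_force: [0.4, 0.6, 0.4]
grip_width: 0.062
grasp_force: 0.0
```

Request:
arm_command([
  [0.45, -40, 0, 20, 0],
  [0.45, -80, 0, 40, 0],
  [0.45, -120, 0, 50, 0],
  [0.45, -120, 0, 50, 0],
  [0.45, -120, 0, 50, 0],
])

```text
t: 25.0
eef_pos: [0.4131, 0.2895, 0.2053]
tcp_rot: [-3.14, -0.009, -0.005]
contact_force: [0.3, -0.2, -0.3]
grip_width: 0.062
grasp_force: 0.0
```

```bash
python3 - <<'E'
from h import *
a,d=capture("side");b,e=capture("top");s=sense();print(s["t"],s["eef_pos"],s["grip_width"])
for n,A,D,bx in(("side",a,d,(280,390,240,350)),("top",b,e,(180,245,195,255))):
    W=cloud(camera_info(n),D);r0,r1,c0,c1=bx;q=W[r0:r1,c0:c1][(cv2.cvtColor(A,7)[r0:r1,c0:c1]<45)];q=q[(q[:,2]>.024)&(q[:,2]<.04)&(abs(q[:,1]-.289)<.045)];print(n,len(q),q.mean(0) if len(q) else 0,q.std(0))
cv2.imwrite("pics/e.png",np.hstack([cv2.resize(a[70:400,220:450,::-1],(400,574)),cv2.resize(b[150:290,160:460,::-1],(400,187))[:0].reshape(0,400,3) if 0 else cv2.copyMakeBorder(cv2.resize(b[150:290,190:460,::-1],(400,207)),0,367,0,0,0)]))
E
```

```text
25.1 [0.41378784 0.28915433 0.20381011] 0.06195351960370048
side 27 [0.52994214 0.28638434 0.02937825] [0.01155227 0.00995108 0.00109637]
top 181 [0.53134762 0.2868007  0.02901446] [0.01441962 0.01084904 0.00210724]
```

View pics/e.png

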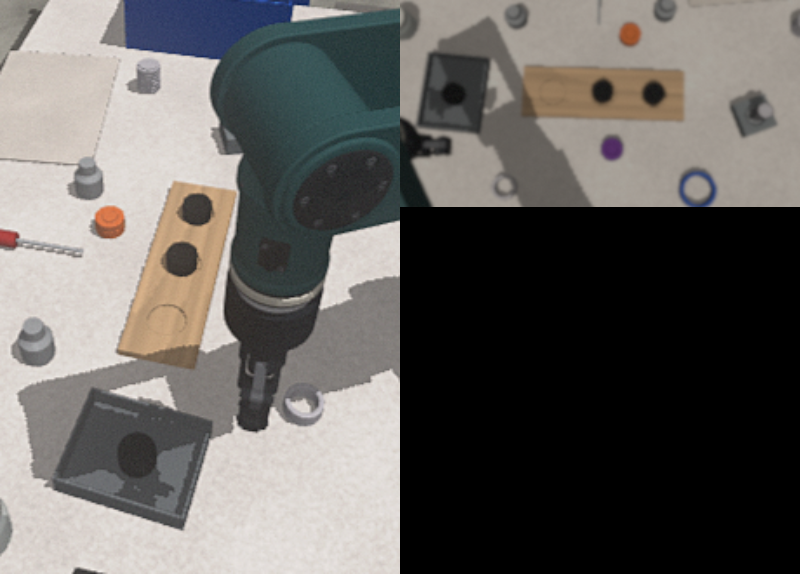

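The soft foot lies flat in the middle of the tray: side crop (137,455), with its top about 29 mm up. The two good feet are in their places and the gauge is in its stand. I'll hand it in.

```bash
python3 -c "
from plant import robot
print(robot.close_job())"
```

```text
the job is handed in; nothing more can be done
None
```

I pressed all three feet with about 6.5 N. The leftmost was the soft one and now lies flat in the reject tray; the gauge is back upright in its stand, the two good feet are in their places, and the job is handed in (no verdict was returned).

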